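# Put the washed feeding bottle back together on its cork mat

## Robot

A 6-joint arm with a two-finger parallel gripper is mounted at the origin on the work surface. World frame = base frame: x ahead of the robot, y to its left, z up, the work surface at z = 0. Lengths are in m, angles in rad, forces in N, time in s.
With the tool pointing down it reaches from about 0.4 to 0.925 m from the base axis. Payload 3.4 kg.
Tool frame: the origin (TCP) lies midway between the tips of the shut fingers; the grasp point (between the pads) lies 19 mm behind it; z points along the fingers, y is the direction in which the jaws open and shut (so a half turn about z gives the same grasp; the last joint's range is limited). The gripper opens to 85 mm and grips with 20 to 120 N. Pads are 22 mm wide; open, the fingers measure 114 mm over their backs; the gripper's body (76 mm by 85 mm) begins 54 mm behind the grasp point. The pads swing forward as they close: fully open they stand 13 mm farther back than shut.
Start: joints at [-1.363, 0.307, 1.506, -0, 1.328, -0.073], TCP at [0.159, -0.552, 0.231] pointing down, gripper open.
Joint ranges: [-3.12, 3.12], [-1.05, 2.28], [0.14, 2.33], [-1.42, 4.57], [0.1, 2.73], [-2.68, 2.68]. Speed limits (rad/s): [2.57, 2.57, 3.14, 3.14, 3.14, 3.14].

## Interface

Orientations are given as a unit quaternion [x, y, z, w].
In Python, from workcell import manip, get_image, camera_params gives the robot as it stands. The module is installed in compiled form; this text tells all that it offers.
- The arm moves only by the tool move_arm, never from a script. Its argument "rows" is a list of rows, each an object of numbers: "hand": the closure, from -1 (fully open) to 1 (shut); "dx", "dy", "dz": the shift along the tool's x, y, z each as a share of 0.12 m, from -1 to 1; "twist": the turn about the tool's z as a share of pi rad, from -1 to 1. A call has 1 to 8 rows; each row is the pose to reach, as a shift and turn from the pose commanded when the call began, along the tool's axes at that moment, turning the shorter way round; what a row does not reach only later rows make up. A row lasts 1/12 s, in which the tool goes at most 41.7 mm and 7.16 degrees, less where a joint would pass 70% of its speed; a pose out of reach is approached as far as the arm can. A call with a number of a shift or a turn outside -1 to 1 is refused whole. A call with a gripper value outside its range is refused whole. The fingers move at their own pace and stop on an object; "force" is the grip in N (left out, the last holds). Time passes only in rows, so rows that repeat a pose let the fingers close. It gives the time, the measured TCP pose, the force and the opening at its end, in the units of the state.
- manip.read_state(): the state, without advancing time (a new reading comes with each control period).
- get_image(name): name is "side" or "top"; returns the picture (480x640x3 uint8, red, green, blue); there is no depth.
- camera_params(name): a dict with "K" (3x3 intrinsics, pixels), "R" (3x3) and "t" (3): a world point X has camera coordinates R X + t. Camera axes: x right, y down, z forward; pixel columns grow to the right and rows downward; lengths in m; the calibration is good to about 2 mm. A picture is of the moment at which its call begins. camera_params takes no time and is no camera call.
- manip.finish_job(): hands the job in, once; it reports no verdict.
The state is a dict: "time": time; "joints": joint angles; "joint_velocities": joint speeds; "joint_torque": joint torques, N m; "tcp_pos": TCP position; "orientation": TCP orientation; "wrist_force": force on the tool from outside, world axes, zero at the start; "wrist_torque": the same for the moment, N m; "grip_width": finger opening in m.
Only numpy, scipy, OpenCV 4.12 (cv2) and the standard library are available. Lean on these libraries where they do the work, as an engineer would, in place of code of your own. Each camera call takes 0.05 s, during which the arm holds its last target. There are 200 camera calls.

## Task

Put the washed feeding bottle together, working upwards: first stand the glass bottle upright in the middle of the cork mat, then set the green teat in its neck, drop the blue ring over the teat so that it sits down level, and last put the white cap over the teat, standing level on the ring inside its lip. Nothing needs screwing. Do not tip the bottle over, and leave the red-lidded pot, the steel cup and the spare amber teat standing where they are.

Things in the scene. Friction and masses are not known exactly. Their poses are not given: they have to be found in the camera images.
- cork_mat: Round brown cork mat lying fixed on the counter, 110 mm across, 6 mm thick. Origin: centre of its underside (on the counter); its top is 6 mm above that. Never moves during the job.
- bottle: Empty short feeding bottle of clear bluish glass, upright, open. Origin: centre of its underside, z up its axis. Body 62 mm across up to 70 mm, shoulder from 70 to 83 mm, straight neck 48 mm across (38 mm inside) from 83 mm to the rim at 105 mm. 0.14 to 0.24 kg. Grip by neck or body.
- teat: Green teat of firm silicone (solid), standing on its plug. Origin: centre of its underside, z up its axis. Plug 32 mm across, 6 mm high; flange 45 mm across from 6 to 10 mm; bulb 27 to 26 mm across from 10 to 34 mm (grip here); narrow nipple to 53 mm. Seated: plug in the bottle's neck (about 3 mm play), flange on its rim, origin 99 mm above the bottle's. 25 g.
- ring: Blue collar ring, skirt down, 63 mm across, 25 mm high. Origin: centre of its underside. Skirt 54 mm inside, to 18 mm; then a land to 22 mm with a 37 mm hole; outer lip to 25 mm, 58 mm inside. Seated: teat's bulb up through the hole, skirt round the neck (about 3 mm play), land on the teat's flange, origin 91 mm above the bottle's. Only drops on: no thread. 30 g.
- cap: White dome cap, open end down, 52 mm across at the foot (46 mm inside), straight to 44 mm (hollow that far), domed closed top at 53 mm. Origin: centre of its open underside, z up its axis. Seated: it covers the teat, its foot on the ring's land within the lip (about 3 mm play), origin 22 mm above the ring's. 20 to 35 g.
- powder_pot: Bystander: small closed white pot with a red lid, 56 mm across, 48 mm high. Loose; origin: centre of its underside.
- steel_cup: Bystander: small open stainless steel cup, 64 mm across the rim, 65 mm high. Loose; origin: centre of its underside.
- amber_teat: Bystander: spare amber-brown teat of another, narrow bottle, 34 mm across, 41 mm high. Loose; origin: centre of its underside. It does not belong on this bottle.
Not all that is in view belongs to the job. What is shaped like the cork_mat but turquoise is not meant. There is more than one size of the teat; the one meant has the size given above.

How it is judged:
On the way, in this order (a step that is already met when the one before it is completed fails the run):
1. the bottle stands upright on the cork mat, let go (horizontal distance between bottle and cork_mat below 0.018 m and z of bottle in the frame of cork_mat between 0.002 and 0.01 m and angle between bottle's own z axis and vertical below 0.1 rad and linear speed of bottle below 0.02 m/s and contact force between the fingers and bottle below 0.3 N), for 0.2 s.
2. the green teat sits in the bottle's neck, let go (horizontal distance between bottle and cork_mat below 0.018 m and z of bottle in the frame of cork_mat between 0.002 and 0.01 m and angle between each of bottle, teat's own z axis and vertical below 0.1 rad and horizontal distance between teat and bottle below 0.005 m and z of teat in the frame of bottle between 0.096 and 0.102 m and linear speed of teat below 0.02 m/s and contact force between the fingers and teat below 0.3 N), for 0.2 s.
3. the blue ring sits level over the teat on the neck, let go (horizontal distance between bottle and cork_mat below 0.018 m and z of bottle in the frame of cork_mat between 0.002 and 0.01 m and angle between each of bottle, teat, ring's own z axis and vertical below 0.1 rad and horizontal distance between teat and bottle below 0.005 m and z of teat in the frame of bottle between 0.096 and 0.102 m and horizontal distance between ring and bottle below 0.006 m and z of ring in the frame of bottle between 0.088 and 0.094 m and linear speed of ring below 0.02 m/s and contact force between the fingers and ring below 0.3 N), for 0.2 s.
4. the white cap stands over the teat on the ring, let go (horizontal distance between bottle and cork_mat below 0.018 m and z of bottle in the frame of cork_mat between 0.002 and 0.01 m and angle between each of bottle, teat, ring, cap's own z axis and vertical below 0.1 rad and horizontal distance between teat and bottle below 0.005 m and z of teat in the frame of bottle between 0.096 and 0.102 m and horizontal distance between ring and bottle below 0.006 m and z of ring in the frame of bottle between 0.088 and 0.094 m and horizontal distance between cap and ring below 0.006 m and z of cap in the frame of ring between 0.019 and 0.025 m and linear speed of cap below 0.02 m/s and contact force between the fingers and cap below 0.3 N), for 0.2 s.
At the end, for the whole second after the job is handed in: Bottle upright on the mat, axis within 18 mm of its centre; teat seated in the neck (within 5 mm of the axis), ring seated over it (6 mm), cap on the ring (6 mm); each within 3 mm of its seated height and 0.1 rad of level; all let go and at rest (horizontal distance between bottle and cork_mat below 0.018 m and z of bottle in the frame of cork_mat between 0.002 and 0.01 m and angle between each of bottle, teat, ring, cap's own z axis and vertical below 0.1 rad and horizontal distance between teat and bottle below 0.005 m and z of teat in the frame of bottle between 0.096 and 0.102 m and horizontal distance between ring and bottle below 0.006 m and z of ring in the frame of bottle between 0.088 and 0.094 m and horizontal distance between cap and ring below 0.006 m and z of cap in the frame of ring between 0.019 and 0.025 m and linear speed of each of bottle, teat, ring, cap below 0.02 m/s); the robot touches nothing.
It fails at once if the glass bottle is tipped over (angle between bottle's own z axis and vertical above 0.6 rad).
It fails at once if the powder pot is pushed away or knocked over (distance of powder_pot from where it was at the start of the episode above 0.02 m or angle between powder_pot's own z axis and vertical above 0.3 rad).
It fails at once if the steel cup is pushed away or knocked over (distance of steel_cup from where it was at the start of the episode above 0.02 m or angle between steel_cup's own z axis and vertical above 0.3 rad).
It fails at once if the amber teat is pushed away or knocked over (distance of amber_teat from where it was at the start of the episode above 0.02 m or angle between amber_teat's own z axis and vertical above 0.3 rad).
It also fails if it takes over 128 s, if anything falls off the work surface, if the arm or the gripper's body presses on something with over 40 N, if the wrist force passes 120 N, or if a joint passes its speed limit or range.

## Working session

There is one attempt and no reset: what is moved stays moved. The work goes in short steps, Python scripts to look and compute and a tool call to move; the robot and the scene stay as the last step left them, time stands still between calls to the robot, and variables do not carry over. Pictures are saved under pics/ and viewed, about 12 in all and at most 16, crops included, and the job is handed in when it is done.

Besides the shell and the picture viewer there is one more tool, called as a command line: name --argument value ..., lists and objects as JSON in quotes. move_arm: Moves the arm, as the interface text tells. Shift numbers are shares of 0.12 m and turn numbers shares of pi rad, none past 1 either way. Its arguments: {"type":"object","properties":{"rows":{"type":"array"},"force":{"type":"number"}},"required":["rows"]}

```bash
mkdir -p pics
python3 - <<'E'
from workcell import manip,get_image,camera_params
import cv2
for n in("side","top"):
    cv2.imwrite(f"pics/{n}0.png",get_image(n)[...,::-1]); p=camera_params(n); print(n,p["K"],p["R"],p["t"], -p["R"].T@p["t"])
print(manip.read_state())
E
```

```text
side [[465.68805038   0.         311.60669065]
 [  0.         465.68805038 238.83475977]
 [  0.           0.           1.        ]] [[-0.80876614 -0.58812482  0.00255397]
 [-0.45869556  0.62805032 -0.62861052]
 [ 0.36809743 -0.5095704  -0.77771607]] [0.36341331 0.24350893 0.66527434] [0.16072708 0.39980064 0.66953867]
top [[576.29788572   0.         317.64173541]
 [  0.         576.29788572 238.30552539]
 [  0.           0.           1.        ]] [[-1.30229612e-02 -9.99915187e-01  1.47982971e-04]
 [-9.97118970e-01  1.29754825e-02 -7.47355170e-02]
 [ 7.47272583e-02 -1.12083436e-03 -9.97203380e-01]] [-0.01622498  0.47469589  1.03008977] [ 0.39614119 -0.02122845  1.06268804]
{'time': 0.1, 'joints': array([-1.36347055e+00,  3.07492419e-01,  1.50756011e+00, -4.72161582e-06,
        1.32839892e+00, -7.34802754e-02]), 'joint_velocities': array([ 0.00159237, -0.00244094, -0.00344256,  0.0005824 , -0.00045034,
       -0.00016334]), 'joint_torque': array([ 4.36567198e-04, -4.58529317e+01, -2.52608603e+01, -1.14980517e-04,
        5.50782715e-03, -1.21828418e-05]), 'tcp_pos': array([ 0.15920432, -0.55185876,  0.23046991]), 'orientation': array([ 9.90159169e-01,  1.39942689e-01, -6.44375820e-05, -9.27164244e-04]), 'wrist_force': array([-0.30791534, -0.19089261,  0.87038459]), 'wrist_torque': array([ 0.00869348, -0.03430448,  0.00569671]), 'grip_width': 0.08579431428491266}
```

View pics/side0.png

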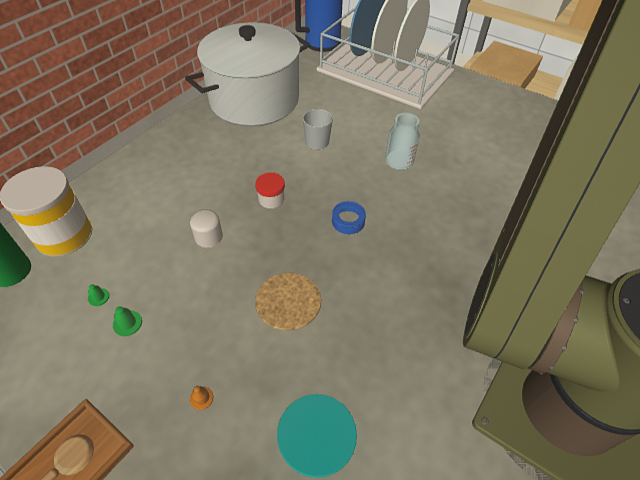

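View pics/top0.png

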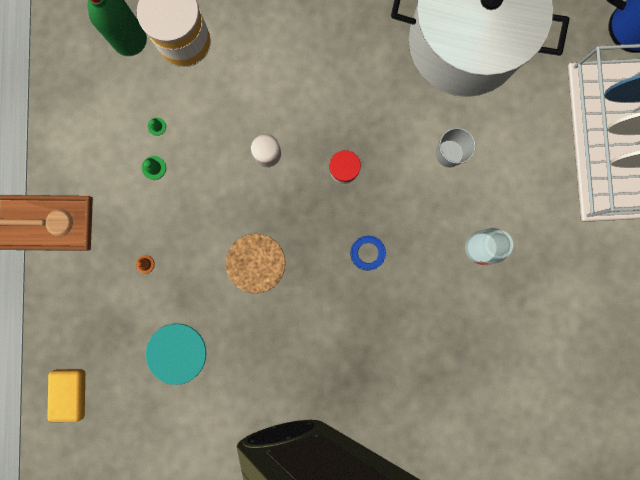

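The side view shows the bottle at (403,140), the ring at (348,218), the cap at (206,228), the cork mat at (288,301), the green teats at (97,294) small and (125,320) large, and amber at (201,397). In the top view the bottle is at (489,246), the ring at (368,253), the cap at (265,150) and the mat at (255,263).

Lookalikes:
- **Teat:** top (157,127) is small, and (154,167) is large, so I choose the large one. Amber at (145,264) is not it.
- **Mat:** I choose cork (255,263), not turquoise (176,354).
- **Cap:** white cap (265,150), as against the red-lidded pot (345,166).

```bash
cat > h.py <<'E'
import numpy as np,cv2
from workcell import manip,get_image,camera_params
from scipy.optimize import least_squares
def proj(n,X):
    p=camera_params(n);c=np.asarray(X)@p["R"].T+p["t"];u=c@p["K"].T;return u[:,:2]/u[:,2:]
def solid(prof,n=48):
    a=np.linspace(0,2*np.pi,n,endpoint=False)
    return np.vstack([np.c_[d/2*np.cos(a),d/2*np.sin(a),0*a+h] for d,h in prof])/1000
P=dict(mat=[(110,0),(110,6)],bottle=[(62,0),(62,70),(48,83),(48,105)],
 teat=[(45,6),(45,10),(27,10),(26,34),(10,53),(32,0)],ring=[(63,0),(63,25)],cap=[(52,0),(52,44),(30,53)],
 pot=[(56,0),(56,48)],cup=[(64,65),(50,0)])
def bbox(q): return np.r_[q.min(0),q.max(0)]
def fit(name,obs,z0=0,prof=None):
    S=solid(prof or P[name])
    f=lambda v:np.concatenate([bbox(proj(n,S+v))-b for n,b in obs.items()])
    r=least_squares(f,[.5,0,z0]);return r.x,r.fun
def tri(obs):
    f=lambda v:np.concatenate([(proj(n,v[None])[0]-b) for n,b in obs.items()])
    r=least_squares(f,[.5,0,0.]);return r.x,r.fun
E
python3 - <<'E'
from h import *
I={n:cv2.imread(f"pics/{n}0.png") for n in("side","top")}
# boxes x0,y0,x1,y1
C=dict(bottle=dict(side=(375,100,435,180),top=(455,215,525,275)),teat=dict(side=(105,298,150,340),top=(135,150,175,185)),
 ring=dict(side=(320,192,380,245),top=(340,228,396,278)),cap=dict(side=(180,200,232,252),top=(242,126,292,174)),mat=dict(side=(245,262,330,338),top=(215,225,295,300)))
rng=dict(teat=((45,110,25),(80,255,255)),ring=((105,140,40),(130,255,255)),mat=((8,75,60),(22,255,255)),cap=((0,0,0),(180,38,255)))
cells=[]
for k,d in C.items():
    o={}
    for n,(a,b,c,e) in d.items():
        cr=I[n][b:e,a:c]; 
        if k!="mat": cells.append(cv2.resize(cr,(200,290),interpolation=cv2.INTER_CUBIC) if 0 else cv2.copyMakeBorder(*(lambda q:(q,0,max(0,290-q.shape[0]),0,max(0,200-q.shape[1])))(cv2.resize(cr,None,fx=min(200/(c-a),290/(e-b)),fy=min(200/(c-a),290/(e-b)),interpolation=cv2.INTER_CUBIC)),cv2.BORDER_CONSTANT))
        if k in rng:
            h=cv2.cvtColor(cr,cv2.COLOR_BGR2HSV);m=cv2.inRange(h,*map(np.array,rng[k]))
            if k=="cap": m&=cv2.inRange(h,np.array((0,0,120)),np.array((180,34,255)))
            nn,l,s,_=cv2.connectedComponentsWithStats(m);i=1+s[1:,4].argmax();x,y,w,hh,A=s[i]
            o[n]=np.array([x+a-.5,y+b-.5,x+w+a-.5,y+hh+b-.5])
    if o: x,r=fit(k,o);print(k,x.round(4),r.round(1),o)
cells=[c[:290,:200] for c in cells]
cv2.imwrite("pics/m.png",np.vstack([np.hstack(cells[:4]),np.hstack(cells[4:])]))
E
```

```text
teat [ 6.103e-01  2.792e-01 -2.000e-04] [-0.8 -0.8  0.1  0.9 -0.1  0.   0.8  0.4] {'side': array([112.5, 306.5, 141.5, 335.5]), 'top': array([141.5, 155.5, 165.5, 179.5])}
ring [ 0.4472 -0.1139 -0.0008] [-0.3 -0.8 -0.1  1.  -0.2 -0.4  0.5  0.7] {'side': array([331.5, 201.5, 365.5, 233.5]), 'top': array([350.5, 235.5, 385.5, 269.5])}
cap [0.6426 0.0735 0.0043] [ -5.1 -10.4   7.3  13.2  -2.3  -5.9   3.4   2.8] {'side': array([189.5, 218.5, 210.5, 232.5]), 'top': array([250.5, 135.5, 275.5, 160.5])}
mat [0.4313 0.0929 0.0016] [-0.4 -0.   0.1 -0.1  0.4  0.6 -0.3 -0.3] {'side': array([254.5, 271.5, 320.5, 330.5]), 'top': array([224.5, 232.5, 285.5, 293.5])}
```

View pics/m.png

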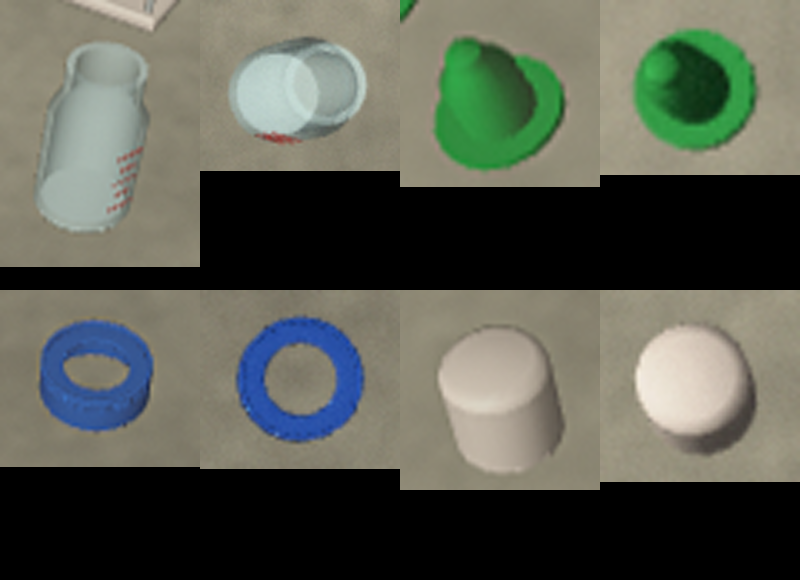

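The crops show the large flanged teat (the right one), an upright bottle, a level ring and an upright cap.

Run:
```python
from h import *
for k,o in dict(bottle=dict(side=(386.1,112.6,419.7,169),top=(465.2,228.3,513.1,264)),cap=dict(side=(189.9,209.1,222.4,247.6),top=(251,134.3,281,167.3)),
 pot=dict(side=(255,173,285,208),top=(329,149,361,183)),cup=dict(side=(303,110,332,149),top=(437,128,475,167))).items():
    x,r=fit(k,{n:np.array(b) for n,b in o.items()});print(k,x.round(4),r.round(1))
x,r=tri(dict(side=np.array([201,402]),top=np.array([146,265])));print("amber",x,r)
```

```text
bottle [ 4.535e-01 -3.250e-01  4.000e-04] [-1.3 -0.6  0.2  0.9 -0.3 -0.3  0.9  1. ]
cap [0.635  0.0693 0.0014] [-0.4  0.5  0.3 -0.5 -0.2 -0.2  0.3  0.3]
pot [ 0.6046 -0.0743 -0.0023] [-0.8 -1.4 -0.4  1.5  0.5 -0.3  0.4  1.2]
cup [ 0.6317 -0.2718 -0.0035] [-0.6 -0.6  0.6  1.  -0.9 -0.1  1.   0. ]
amber [ 0.43159828  0.29771163 -0.00883084] [ 0.39831141  0.03683565 -0.3268136  -0.39653689]
```

Bottle is at (0.4535, -0.325), teat (0.610, 0.279), ring (0.447, -0.114), cap (0.635, 0.069) and mat (0.431, 0.093). All fit the given sizes to about 1 px, with bases within 2 mm of the counter. The first moves square the tool with the world axes and take it over the bottle.

move_arm --rows '[{"dx": 0.33,"twist": 0.03,"hand": -1},{"dx": 0.66,"twist": 0.06,"hand": -1},{"dx": 1,"twist": 0.0895,"hand": -1},{"dx": 1,"twist": 0.0895,"hand": -1},{"dx": 1,"twist": 0.0895,"hand": -1},{"dx": 1,"twist": 0.0895,"hand": -1}]' --force 40

```text
validation failed for argument at $.ro...
```

move_arm --rows '[{"dx": 0.2,"dy": -0.2,"hand": -1},{"dx": 0.4,"dy": -0.4,"hand": -1},{"dx": 0.6,"dy": -0.6,"hand": -1},{"dx": 0.8,"dy": -0.8,"hand": -1},{"dx": 1,"dy": -1,"hand": -1},{"dx": 1,"dy": -1,"hand": -1},{"dx": 1,"dy": -1,"hand": -1},{"dx": 1,"dy": -1,"hand": -1}]'

```text
validation failed for argument at $.ro...
```

move_arm --rows '[{"hand": -1,"dx": 0.33,"dy": 0,"dz": 0,"twist": 0.03},{"hand": -1,"dx": 0.66,"dy": 0,"dz": 0,"twist": 0.06},{"hand": -1,"dx": 1,"dy": 0,"dz": 0,"twist": 0.0895},{"hand": -1,"dx": 1,"dy": 0,"dz": 0,"twist": 0.0895},{"hand": -1,"dx": 1,"dy": 0,"dz": 0,"twist": 0.0895}]' --force 40

```text
time: 0.52
tcp_pos: [0.2765, -0.5181, 0.2307]
orientation: [1.0, 0.002, -0.0, -0.001]
wrist_force: [0.8, -0.6, -0.4]
grip_width: 0.0853
```

move_arm --rows '[{"hand": -1,"dx": 0.18,"dy": -0.2,"dz": 0,"twist": 0},{"hand": -1,"dx": 0.37,"dy": -0.4,"dz": 0,"twist": 0},{"hand": -1,"dx": 0.55,"dy": -0.6,"dz": 0,"twist": 0},{"hand": -1,"dx": 0.74,"dy": -0.8,"dz": 0,"twist": 0}]'

```text
time: 0.85
tcp_pos: [0.3626, -0.4228, 0.2309]
orientation: [1.0, -0.001, -0.001, -0.0]
wrist_force: [0.5, -0.4, 0.1]
grip_width: 0.0851
```

move_arm --rows '[{"hand": -1,"dx": 0.2,"dy": -0.2,"dz": 0.1,"twist": 0},{"hand": -1,"dx": 0.4,"dy": -0.4,"dz": 0.2,"twist": 0},{"hand": -1,"dx": 0.6,"dy": -0.6,"dz": 0.25,"twist": 0},{"hand": -1,"dx": 0.73,"dy": -0.8,"dz": 0.3,"twist": 0},{"hand": -1,"dx": 0.73,"dy": -0.8,"dz": 0.3,"twist": 0},{"hand": -1,"dx": 0.73,"dy": -0.8,"dz": 0.3,"twist": 0},{"hand": -1,"dx": 0.73,"dy": -0.8,"dz": 0.3,"twist": 0}]'

```text
time: 1.43
tcp_pos: [0.4503, -0.3282, 0.1952]
orientation: [1.0, -0.0, -0.0, 0.0]
wrist_force: [-0.4, -0.2, 0.3]
grip_width: 0.0856
```

move_arm --rows '[{"hand": -1,"dx": 0.027,"dy": -0.027,"dz": 0.1,"twist": 0},{"hand": -1,"dx": 0.027,"dy": -0.027,"dz": 0.25,"twist": 0},{"hand": -1,"dx": 0.027,"dy": -0.027,"dz": 0.4,"twist": 0},{"hand": -1,"dx": 0.027,"dy": -0.027,"dz": 0.55,"twist": 0},{"hand": -1,"dx": 0.027,"dy": -0.027,"dz": 0.7,"twist": 0},{"hand": -1,"dx": 0.027,"dy": -0.027,"dz": 0.85,"twist": 0},{"hand": -1,"dx": 0.027,"dy": -0.027,"dz": 0.95,"twist": 0},{"hand": -1,"dx": 0.027,"dy": -0.027,"dz": 0.95,"twist": 0}]'

```text
time: 2.1
tcp_pos: [0.4517, -0.3247, 0.0791]
orientation: [1.0, -0.001, -0.002, -0.001]
wrist_force: [-0.2, -0.2, -0.0]
grip_width: 0.0856
```

Run:
```python
from h import *
a=get_image("side")[60:220,330:490,::-1];b=get_image("top")[160:320,410:570,::-1]
cv2.imwrite("pics/b1.png",cv2.resize(np.hstack([a,b]),None,fx=2.5,fy=2.5,interpolation=cv2.INTER_CUBIC)); print(manip.read_state()["tcp_pos"])
```

```text
[ 0.45347975 -0.3254486   0.08138516]
```

View pics/b1.png

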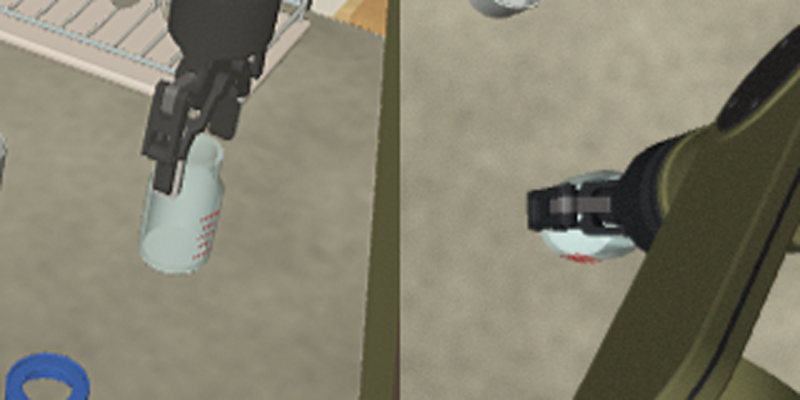

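The crop shows the fingers on either side of the neck (side crop around (190,150)). Now gripping it.

move_arm --rows '[{"hand": -0.5,"dx": 0,"dy": 0,"dz": 0,"twist": 0},{"hand": 0,"dx": 0,"dy": 0,"dz": 0,"twist": 0},{"hand": 0.5,"dx": 0,"dy": 0,"dz": 0,"twist": 0},{"hand": 1,"dx": 0,"dy": 0,"dz": 0,"twist": 0},{"hand": 1,"dx": 0,"dy": 0,"dz": 0,"twist": 0},{"hand": 1,"dx": 0,"dy": 0,"dz": 0,"twist": 0},{"hand": 1,"dx": 0,"dy": 0,"dz": 0,"twist": 0},{"hand": 1,"dx": 0,"dy": 0,"dz": 0,"twist": 0}]' --force 40

```text
time: 2.87
tcp_pos: [0.4549, -0.3246, 0.0825]
orientation: [1.0, 0.0, 0.001, 0.001]
wrist_force: [0.4, 0.1, 5.8]
grip_width: 0.0462
```

move_arm --rows '[{"hand": 1,"dx": 0,"dy": 0,"dz": -0.08,"twist": 0},{"hand": 1,"dx": 0,"dy": 0,"dz": -0.16,"twist": 0},{"hand": 1,"dx": 0,"dy": 0,"dz": -0.25,"twist": 0},{"hand": 1,"dx": 0,"dy": 0,"dz": -0.35,"twist": 0},{"hand": 1,"dx": 0,"dy": 0,"dz": -0.45,"twist": 0},{"hand": 1,"dx": 0,"dy": 0,"dz": -0.55,"twist": 0},{"hand": 1,"dx": 0,"dy": 0,"dz": -0.6,"twist": 0},{"hand": 1,"dx": 0,"dy": 0,"dz": -0.6,"twist": 0}]'

```text
time: 3.53
tcp_pos: [0.4554, -0.3249, 0.1556]
orientation: [1.0, -0.0, 0.002, 0.001]
wrist_force: [0.4, -0.4, -1.8]
grip_width: 0.0461
```

move_arm --rows '[{"hand": 1,"dx": 0,"dy": -0.06,"dz": 0,"twist": 0},{"hand": 1,"dx": -0.01,"dy": -0.15,"dz": 0,"twist": 0},{"hand": 1,"dx": -0.01,"dy": -0.26,"dz": 0,"twist": 0},{"hand": 1,"dx": -0.02,"dy": -0.4,"dz": 0,"twist": 0},{"hand": 1,"dx": -0.03,"dy": -0.55,"dz": 0,"twist": 0},{"hand": 1,"dx": -0.04,"dy": -0.7,"dz": 0,"twist": 0},{"hand": 1,"dx": -0.05,"dy": -0.85,"dz": 0,"twist": 0},{"hand": 1,"dx": -0.05,"dy": -1,"dz": 0,"twist": 0}]'

```text
time: 4.2
tcp_pos: [0.447, -0.2011, 0.1527]
orientation: [1.0, 0.0, -0.001, -0.001]
wrist_force: [-0.4, -0.4, -1.4]
grip_width: 0.046
```

move_arm --rows '[{"hand": 1,"dx": 0,"dy": -0.14,"dz": 0,"twist": 0},{"hand": 1,"dx": -0.01,"dy": -0.28,"dz": 0,"twist": 0},{"hand": 1,"dx": -0.02,"dy": -0.42,"dz": 0,"twist": 0},{"hand": 1,"dx": -0.03,"dy": -0.56,"dz": 0,"twist": 0},{"hand": 1,"dx": -0.04,"dy": -0.7,"dz": 0,"twist": 0},{"hand": 1,"dx": -0.05,"dy": -0.84,"dz": 0,"twist": 0},{"hand": 1,"dx": -0.05,"dy": -1,"dz": 0,"twist": 0}]'

```text
time: 4.78
tcp_pos: [0.4407, -0.0818, 0.1528]
orientation: [1.0, 0.0, -0.001, -0.0]
wrist_force: [-0.1, -0.1, -1.9]
grip_width: 0.0462
```

move_arm --rows '[{"hand": 1,"dx": 0,"dy": -0.14,"dz": 0,"twist": 0},{"hand": 1,"dx": -0.01,"dy": -0.28,"dz": 0,"twist": 0},{"hand": 1,"dx": -0.02,"dy": -0.42,"dz": 0,"twist": 0},{"hand": 1,"dx": -0.03,"dy": -0.56,"dz": 0,"twist": 0},{"hand": 1,"dx": -0.04,"dy": -0.7,"dz": 0,"twist": 0},{"hand": 1,"dx": -0.05,"dy": -0.84,"dz": 0,"twist": 0},{"hand": 1,"dx": -0.05,"dy": -1,"dz": 0,"twist": 0}]'

```text
time: 5.37
tcp_pos: [0.4343, 0.0378, 0.1528]
orientation: [1.0, 0.0, -0.001, -0.0]
wrist_force: [0.9, 0.1, -1.6]
grip_width: 0.0459
```

move_arm --rows '[{"hand": 1,"dx": -0.01,"dy": -0.12,"dz": 0,"twist": 0},{"hand": 1,"dx": -0.02,"dy": -0.24,"dz": 0,"twist": 0},{"hand": 1,"dx": -0.03,"dy": -0.34,"dz": 0,"twist": 0},{"hand": 1,"dx": -0.04,"dy": -0.42,"dz": 0,"twist": 0},{"hand": 1,"dx": -0.05,"dy": -0.48,"dz": 0,"twist": 0},{"hand": 1,"dx": -0.05,"dy": -0.48,"dz": 0,"twist": 0},{"hand": 1,"dx": -0.05,"dy": -0.48,"dz": 0,"twist": 0},{"hand": 1,"dx": -0.05,"dy": -0.48,"dz": 0,"twist": 0}]'

```text
time: 6.03
tcp_pos: [0.4303, 0.0933, 0.1533]
orientation: [1.0, -0.0, -0.0, 0.0]
wrist_force: [-1.3, -0.5, -2.1]
grip_width: 0.0459
```

move_arm --rows '[{"hand": 1,"dx": 0,"dy": 0,"dz": 0.1,"twist": 0},{"hand": 1,"dx": 0,"dy": 0,"dz": 0.2,"twist": 0},{"hand": 1,"dx": 0,"dy": 0,"dz": 0.3,"twist": 0},{"hand": 1,"dx": 0,"dy": 0,"dz": 0.4,"twist": 0},{"hand": 1,"dx": 0,"dy": 0,"dz": 0.48,"twist": 0},{"hand": 1,"dx": 0,"dy": 0,"dz": 0.52,"twist": 0},{"hand": 1,"dx": 0,"dy": 0,"dz": 0.53,"twist": 0},{"hand": 1,"dx": 0,"dy": 0,"dz": 0.53,"twist": 0}]'

```text
time: 6.7
tcp_pos: [0.4305, 0.0931, 0.0896]
orientation: [1.0, -0.001, -0.0, 0.0]
wrist_force: [0.3, 0.4, -1.3]
grip_width: 0.0459
```

move_arm --rows '[{"hand": 1,"dx": 0,"dy": 0,"dz": 0.005,"twist": 0},{"hand": 1,"dx": 0,"dy": 0,"dz": 0.01,"twist": 0},{"hand": 1,"dx": 0,"dy": 0,"dz": 0.015,"twist": 0},{"hand": 1,"dx": 0,"dy": 0,"dz": 0.015,"twist": 0}]'

```text
time: 7.03
tcp_pos: [0.4311, 0.0936, 0.0886]
orientation: [1.0, -0.0, 0.001, -0.0]
wrist_force: [-0.2, 0.1, 3.1]
grip_width: 0.0458
```

Run:
```python
from h import *
a=get_image("side")[180:340,210:370,::-1];b=get_image("top")[180:340,180:340,::-1]
cv2.imwrite("pics/b2.png",cv2.resize(np.hstack([a,b]),None,fx=2.5,fy=2.5,interpolation=cv2.INTER_CUBIC)); s=manip.read_state();print(s["tcp_pos"],s["wrist_force"])
```

```text
[0.43115104 0.09362721 0.08856497] [-0.69829521  0.661821    3.50154768]
```

View pics/b2.png

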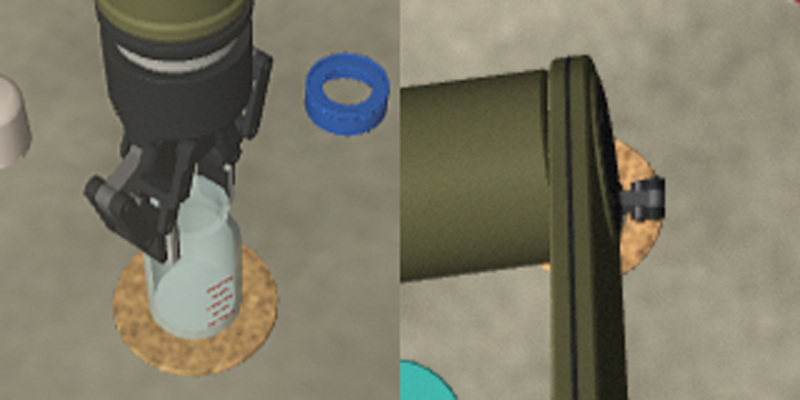

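The bottle stands on the mat, centred in the side crop at about (195,310), with contact force showing. Releasing and lifting.

move_arm --rows '[{"hand": 0.2,"dx": 0,"dy": 0,"dz": 0,"twist": 0},{"hand": -0.2,"dx": 0,"dy": 0,"dz": 0,"twist": 0},{"hand": -0.5,"dx": 0,"dy": 0,"dz": 0,"twist": 0},{"hand": -1,"dx": 0,"dy": 0,"dz": 0,"twist": 0},{"hand": -1,"dx": 0,"dy": 0,"dz": 0,"twist": 0},{"hand": -1,"dx": 0,"dy": 0,"dz": 0,"twist": 0},{"hand": -1,"dx": 0,"dy": 0,"dz": 0,"twist": 0},{"hand": -1,"dx": 0,"dy": 0,"dz": 0,"twist": 0}]'

```text
time: 7.8
tcp_pos: [0.4304, 0.0935, 0.0878]
orientation: [1.0, -0.0, -0.0, 0.0]
wrist_force: [-0.3, 0.0, 0.1]
grip_width: 0.0857
```

move_arm --rows '[{"hand": -1,"dx": 0,"dy": 0,"dz": -0.1,"twist": 0},{"hand": -1,"dx": 0,"dy": 0,"dz": -0.22,"twist": 0},{"hand": -1,"dx": 0,"dy": 0,"dz": -0.37,"twist": 0},{"hand": -1,"dx": 0,"dy": 0,"dz": -0.52,"twist": 0},{"hand": -1,"dx": 0,"dy": 0,"dz": -0.7,"twist": 0},{"hand": -1,"dx": 0,"dy": 0,"dz": -0.88,"twist": 0},{"hand": -1,"dx": 0,"dy": 0,"dz": -0.88,"twist": 0}]'

```text
time: 8.38
tcp_pos: [0.4333, 0.0939, 0.1972]
orientation: [1.0, -0.0, 0.004, -0.0]
wrist_force: [0.1, 1.4, -0.2]
grip_width: 0.0852
```

move_arm --rows '[{"hand": -1,"dx": 0.2,"dy": -0.2,"dz": 0,"twist": 0},{"hand": -1,"dx": 0.4,"dy": -0.4,"dz": 0,"twist": 0},{"hand": -1,"dx": 0.6,"dy": -0.6,"dz": 0,"twist": 0},{"hand": -1,"dx": 0.75,"dy": -0.8,"dz": 0,"twist": 0},{"hand": -1,"dx": 0.75,"dy": -0.8,"dz": 0,"twist": 0}]'

```text
time: 8.8
tcp_pos: [0.5249, 0.1936, 0.1929]
orientation: [1.0, 0.001, 0.002, -0.002]
wrist_force: [-0.1, -0.1, -1.7]
grip_width: 0.0857
```

move_arm --rows '[{"hand": -0.8,"dx": 0.2,"dy": -0.2,"dz": 0,"twist": 0},{"hand": -0.5,"dx": 0.4,"dy": -0.4,"dz": 0,"twist": 0},{"hand": -0.3,"dx": 0.6,"dy": -0.6,"dz": 0,"twist": 0},{"hand": -0.3,"dx": 0.74,"dy": -0.75,"dz": 0,"twist": 0},{"hand": -0.3,"dx": 0.74,"dy": -0.75,"dz": 0,"twist": 0},{"hand": -0.3,"dx": 0.74,"dy": -0.75,"dz": 0,"twist": 0},{"hand": -0.3,"dx": 0.74,"dy": -0.75,"dz": 0,"twist": 0}]'

```text
time: 9.38
tcp_pos: [0.6081, 0.2787, 0.1922]
orientation: [1.0, -0.0, -0.001, 0.001]
wrist_force: [-0.4, -0.2, 0.2]
grip_width: 0.0557
```

Run:
```python
from h import *
a=get_image("side")[180:340,210:370,::-1];b=get_image("top")[180:340,180:340,::-1]
cv2.imwrite("pics/b3.png",cv2.resize(np.hstack([a,b]),None,fx=2.5,fy=2.5,interpolation=cv2.INTER_CUBIC)); s=manip.read_state();print(s["tcp_pos"],s["wrist_force"],s["grip_width"])
```

```text
[0.60808277 0.27836728 0.19302408] [ 0.42347788 -0.33073575  0.94992779] 0.055563873433178264
```

View pics/b3.png

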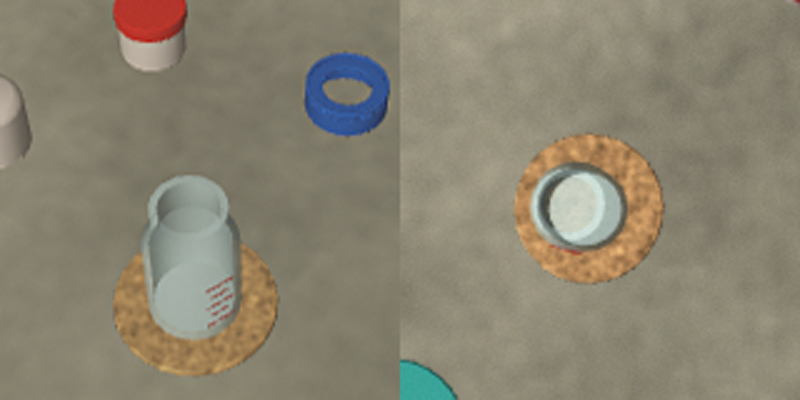

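The bottle stands upright and free on the mat. The side crop shows the rim at (188,195) and the top crop shows it at (580,206).

Run:
```python
from h import *
x,r=fit("bottle",dict(side=np.array([266.8,250,306.4,315.6]),top=np.array([232,244.8,271.2,279.6])));print(x.round(4),r.round(1))
```

```text
[0.4302 0.0933 0.0063] [-0.9 -0.5  0.1  0.7  0.2 -0.5  0.5  1. ]
```

move_arm --rows '[{"hand": -0.3,"dx": 0.018,"dy": -0.008,"dz": 0.15,"twist": 0},{"hand": -0.3,"dx": 0.018,"dy": -0.008,"dz": 0.3,"twist": 0},{"hand": -0.3,"dx": 0.018,"dy": -0.008,"dz": 0.5,"twist": 0},{"hand": -0.3,"dx": 0.018,"dy": -0.008,"dz": 0.7,"twist": 0},{"hand": -0.3,"dx": 0.018,"dy": -0.008,"dz": 0.9,"twist": 0},{"hand": -0.3,"dx": 0.018,"dy": -0.008,"dz": 0.9,"twist": 0},{"hand": -0.3,"dx": 0.018,"dy": -0.008,"dz": 0.9,"twist": 0}]'

```text
time: 10.07
tcp_pos: [0.6098, 0.2791, 0.0846]
orientation: [1.0, -0.001, -0.002, 0.001]
wrist_force: [0.4, -0.5, 1.2]
grip_width: 0.0555
```

Run:
```python
from h import *
a=get_image("side")[240:360,60:180,::-1];b=get_image("top")[110:230,90:210,::-1]
cv2.imwrite("pics/t1.png",cv2.resize(np.hstack([a,b]),None,fx=3.2,fy=3.2,interpolation=cv2.INTER_CUBIC)); s=manip.read_state();print(s["tcp_pos"],s["wrist_force"],s["grip_width"])
```

```text
[0.61228307 0.2803706  0.08720255] [1.44158074 0.44885361 1.10521766] 0.055497898410737406
```

View pics/t1.png

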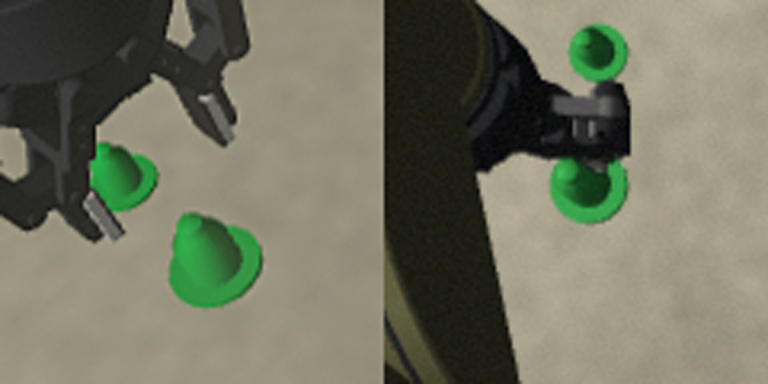

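The gripper is above the large teat at crop (215,260). The small one behind it is clear.

move_arm --rows '[{"hand": -0.3,"dx": 0,"dy": 0,"dz": 0.1,"twist": 0},{"hand": -0.3,"dx": 0,"dy": 0,"dz": 0.22,"twist": 0},{"hand": -0.3,"dx": 0,"dy": 0,"dz": 0.34,"twist": 0},{"hand": -0.3,"dx": 0,"dy": 0,"dz": 0.46,"twist": 0},{"hand": -0.3,"dx": 0,"dy": 0,"dz": 0.54,"twist": 0},{"hand": -0.3,"dx": 0,"dy": 0,"dz": 0.59,"twist": 0},{"hand": -0.3,"dx": 0,"dy": 0,"dz": 0.59,"twist": 0},{"hand": -0.3,"dx": 0,"dy": 0,"dz": 0.59,"twist": 0}]'

```text
time: 10.83
tcp_pos: [0.6118, 0.2806, 0.015]
orientation: [1.0, -0.0, 0.0, -0.0]
wrist_force: [-0.0, 0.2, 0.9]
grip_width: 0.0553
```

move_arm --rows '[{"hand": 0,"dx": 0,"dy": 0,"dz": 0,"twist": 0},{"hand": 0.3,"dx": 0,"dy": 0,"dz": 0,"twist": 0},{"hand": 0.6,"dx": 0,"dy": 0,"dz": 0,"twist": 0},{"hand": 1,"dx": 0,"dy": 0,"dz": 0,"twist": 0},{"hand": 1,"dx": 0,"dy": 0,"dz": 0,"twist": 0},{"hand": 1,"dx": 0,"dy": 0,"dz": 0,"twist": 0},{"hand": 1,"dx": 0,"dy": 0,"dz": 0,"twist": 0},{"hand": 1,"dx": 0,"dy": 0,"dz": 0,"twist": 0}]' --force 25

```text
time: 11.5
tcp_pos: [0.6124, 0.2807, 0.0158]
orientation: [1.0, -0.0, 0.001, -0.0]
wrist_force: [0.0, 0.1, 6.0]
grip_width: 0.0252
```

move_arm --rows '[{"hand": 1,"dx": 0,"dy": 0,"dz": -0.08,"twist": 0},{"hand": 1,"dx": 0,"dy": 0,"dz": -0.18,"twist": 0},{"hand": 1,"dx": 0,"dy": 0,"dz": -0.3,"twist": 0},{"hand": 1,"dx": 0,"dy": 0,"dz": -0.45,"twist": 0},{"hand": 1,"dx": 0,"dy": 0,"dz": -0.6,"twist": 0},{"hand": 1,"dx": 0,"dy": 0,"dz": -0.75,"twist": 0},{"hand": 1,"dx": 0,"dy": 0,"dz": -0.9,"twist": 0},{"hand": 1,"dx": 0,"dy": 0,"dz": -1,"twist": 0}]'

```text
time: 12.17
tcp_pos: [0.6122, 0.2807, 0.1376]
orientation: [1.0, -0.0, 0.001, -0.001]
wrist_force: [1.3, -0.3, 0.5]
grip_width: 0.025
```

move_arm --rows '[{"hand": 1,"dx": -0.08,"dy": 0.08,"dz": -0.08,"twist": 0},{"hand": 1,"dx": -0.18,"dy": 0.18,"dz": -0.16,"twist": 0},{"hand": 1,"dx": -0.28,"dy": 0.28,"dz": -0.22,"twist": 0},{"hand": 1,"dx": -0.38,"dy": 0.39,"dz": -0.28,"twist": 0},{"hand": 1,"dx": -0.48,"dy": 0.5,"dz": -0.34,"twist": 0},{"hand": 1,"dx": -0.58,"dy": 0.6,"dz": -0.4,"twist": 0},{"hand": 1,"dx": -0.68,"dy": 0.7,"dz": -0.4,"twist": 0},{"hand": 1,"dx": -0.75,"dy": 0.78,"dz": -0.4,"twist": 0}]'

```text
time: 12.83
tcp_pos: [0.5191, 0.1853, 0.183]
orientation: [1.0, -0.0, -0.001, 0.0]
wrist_force: [-1.0, 0.2, 0.6]
grip_width: 0.0253
```

move_arm --rows '[{"hand": 1,"dx": -0.12,"dy": 0.12,"dz": 0,"twist": 0},{"hand": 1,"dx": -0.24,"dy": 0.24,"dz": 0,"twist": 0},{"hand": 1,"dx": -0.36,"dy": 0.38,"dz": 0,"twist": 0},{"hand": 1,"dx": -0.5,"dy": 0.52,"dz": 0,"twist": 0},{"hand": 1,"dx": -0.62,"dy": 0.65,"dz": 0,"twist": 0},{"hand": 1,"dx": -0.75,"dy": 0.78,"dz": 0,"twist": 0},{"hand": 1,"dx": -0.75,"dy": 0.78,"dz": 0,"twist": 0},{"hand": 1,"dx": -0.75,"dy": 0.78,"dz": 0,"twist": 0}]'

```text
time: 13.5
tcp_pos: [0.4297, 0.0925, 0.1825]
orientation: [1.0, -0.001, -0.001, 0.0]
wrist_force: [0.4, 0.2, 0.2]
grip_width: 0.0251
```

Run:
```python
from h import *
a=get_image("side")[160:320,210:370,::-1];b=get_image("top")[180:340,180:340,::-1]
cv2.imwrite("pics/t2.png",cv2.resize(np.hstack([a,b]),None,fx=2.5,fy=2.5,interpolation=cv2.INTER_CUBIC)); s=manip.read_state();print(s["tcp_pos"],s["wrist_force"],s["grip_width"])
```

```text
[0.43183159 0.0933905  0.18286368] [ 0.2667116  -0.15335486  0.45325561] 0.02525360462940736
```

View pics/t2.png

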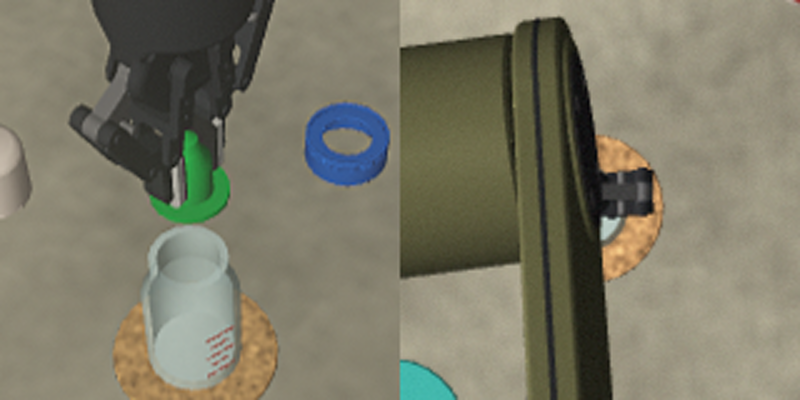

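The teat is held upright and level over the bottle, with the flange at crop (190,200) and the rim at (188,250). I check the lateral offset against the prediction.

Run:
```python
from h import *
S=solid([(45,6),(45,10),(32,0)])
for d in((0,0,0),(.003,0,0),(0,.003,0),(0,0,.003)):
    print(bbox(proj("side",S+np.array([.4302,.0933,.168])+d)).round(1))
print("obs",149/2.5+210,230/2.5+210,224/2.5+160)
```

```text
[266.7 221.3 299.7 248.4]
[265.  220.3 297.9 247.4]
[265.3 222.6 298.3 249.8]
[266.6 219.8 299.6 247. ]
obs 269.6 302.0 249.6
```

Run:
```python
from h import *
im=get_image("side")[...,::-1].copy();h=cv2.cvtColor(im,cv2.COLOR_BGR2HSV);m=cv2.inRange(h,np.array((45,110,25)),np.array((80,255,255)))
m[:,:210]=0;ys,xs=np.nonzero(m);print("green",xs.min()-.5,xs.max()+.5,ys.max()+.5)
print("rim pred",bbox(proj("side",solid([(48,105)])+[.4302,.0933,.0063])))
cv2.imwrite("pics/t3.png",cv2.resize(im[205:285,250:330],None,fx=7,fy=7,interpolation=cv2.INTER_CUBIC))
```

```text
green 267.5 299.5 248.5
rim pred [268.96527546 249.50911898 301.40575265 275.75503574]
```

View pics/t3.png

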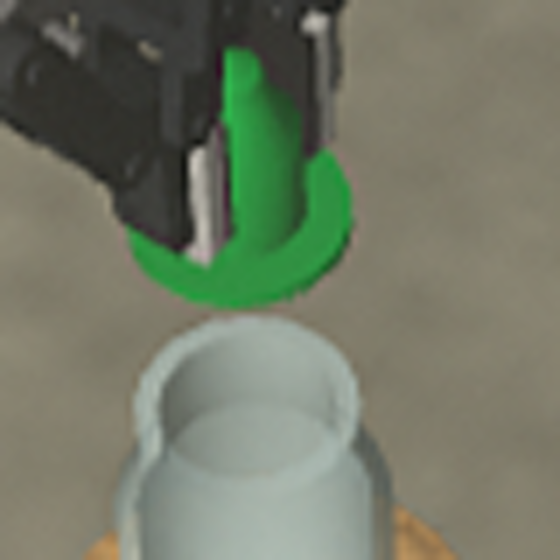

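Green edges at 267.5–299.5, with the bottom at 248.5, match the prediction within 1 px. The teat is aligned, so I lower it.

move_arm --rows '[{"hand": 1,"dx": 0,"dy": 0,"dz": 0.1,"twist": 0},{"hand": 1,"dx": 0,"dy": 0,"dz": 0.2,"twist": 0},{"hand": 1,"dx": 0,"dy": 0,"dz": 0.28,"twist": 0},{"hand": 1,"dx": 0,"dy": 0,"dz": 0.35,"twist": 0},{"hand": 1,"dx": 0,"dy": 0,"dz": 0.4,"twist": 0},{"hand": 1,"dx": 0,"dy": 0,"dz": 0.45,"twist": 0},{"hand": 1,"dx": 0,"dy": 0,"dz": 0.49,"twist": 0},{"hand": 1,"dx": 0,"dy": 0,"dz": 0.49,"twist": 0}]'

```text
time: 14.32
tcp_pos: [0.4311, 0.0934, 0.123]
orientation: [1.0, -0.0, -0.001, 0.0]
wrist_force: [0.5, 0.6, -0.5]
grip_width: 0.0257
```

move_arm --rows '[{"hand": 1,"dx": 0,"dy": 0,"dz": 0.01,"twist": 0},{"hand": 1,"dx": 0,"dy": 0,"dz": 0.02,"twist": 0},{"hand": 1,"dx": 0,"dy": 0,"dz": 0.02,"twist": 0}]'

```text
time: 14.57
tcp_pos: [0.4317, 0.0933, 0.1217]
orientation: [1.0, -0.0, 0.0, -0.0]
wrist_force: [0.5, 0.2, 0.8]
grip_width: 0.0255
```

move_arm --rows '[{"hand": 1,"dx": 0,"dy": 0,"dz": 0.008,"twist": 0},{"hand": 1,"dx": 0,"dy": 0,"dz": 0.008,"twist": 0},{"hand": 0.6,"dx": 0,"dy": 0,"dz": 0.008,"twist": 0},{"hand": 0.3,"dx": 0,"dy": 0,"dz": 0.008,"twist": 0},{"hand": 0,"dx": 0,"dy": 0,"dz": 0.008,"twist": 0},{"hand": -0.3,"dx": 0,"dy": 0,"dz": 0.008,"twist": 0},{"hand": -0.6,"dx": 0,"dy": 0,"dz": 0,"twist": 0},{"hand": -0.6,"dx": 0,"dy": 0,"dz": 0,"twist": 0}]'

```text
time: 15.23
tcp_pos: [0.4315, 0.0933, 0.1217]
orientation: [1.0, -0.0, 0.0, -0.0]
wrist_force: [0.3, 0.5, -0.1]
grip_width: 0.0685
```

move_arm --rows '[{"hand": -0.6,"dx": 0,"dy": 0,"dz": -0.1,"twist": 0},{"hand": -0.8,"dx": 0,"dy": 0,"dz": -0.2,"twist": 0},{"hand": -1,"dx": 0,"dy": 0,"dz": -0.35,"twist": 0},{"hand": -1,"dx": 0,"dy": 0,"dz": -0.5,"twist": 0},{"hand": -1,"dx": 0,"dy": 0,"dz": -0.65,"twist": 0},{"hand": -1,"dx": 0,"dy": 0,"dz": -0.7,"twist": 0},{"hand": -1,"dx": 0,"dy": 0,"dz": -0.7,"twist": 0}]'

```text
time: 15.82
tcp_pos: [0.4327, 0.0935, 0.207]
orientation: [1.0, -0.0, 0.002, -0.0]
wrist_force: [0.2, -0.0, -0.3]
grip_width: 0.0851
```

move_arm --rows '[{"hand": -1,"dx": 0.02,"dy": 0.2,"dz": 0,"twist": 0},{"hand": -1,"dx": 0.04,"dy": 0.4,"dz": 0,"twist": 0},{"hand": -1,"dx": 0.06,"dy": 0.6,"dz": 0,"twist": 0},{"hand": -1,"dx": 0.06,"dy": 0.8,"dz": 0,"twist": 0},{"hand": -1,"dx": 0.06,"dy": 0.9,"dz": 0,"twist": 0}]'

```text
time: 16.23
tcp_pos: [0.4379, -0.0167, 0.2042]
orientation: [1.0, -0.001, -0.001, 0.0]
wrist_force: [0.6, -0.1, 0.7]
grip_width: 0.0855
```

move_arm --rows '[{"hand": -1,"dx": 0.02,"dy": 0.2,"dz": 0,"twist": 0},{"hand": -1,"dx": 0.04,"dy": 0.4,"dz": 0,"twist": 0},{"hand": -1,"dx": 0.06,"dy": 0.6,"dz": 0,"twist": 0},{"hand": -1,"dx": 0.06,"dy": 0.83,"dz": 0,"twist": 0},{"hand": -1,"dx": 0.06,"dy": 0.83,"dz": 0,"twist": 0},{"hand": -1,"dx": 0.06,"dy": 0.83,"dz": 0,"twist": 0},{"hand": -1,"dx": 0.06,"dy": 0.83,"dz": 0,"twist": 0}]'

```text
time: 16.82
tcp_pos: [0.4449, -0.1139, 0.2044]
orientation: [1.0, -0.001, -0.001, -0.001]
wrist_force: [-0.9, -0.3, -0.2]
grip_width: 0.0853
```

Run:
```python
from h import *
a=get_image("side")[160:320,240:400,::-1];b=get_image("top")[180:340,210:370,::-1]
cv2.imwrite("pics/t4.png",cv2.resize(np.hstack([a,b]),None,fx=2.5,fy=2.5,interpolation=cv2.INTER_CUBIC)); s=manip.read_state();print(s["tcp_pos"],s["wrist_force"],s["grip_width"])
for n in("side","top"):
    im=get_image(n)[...,::-1].copy();h=cv2.cvtColor(im,cv2.COLOR_BGR2HSV);m=cv2.inRange(h,np.array((45,110,25)),np.array((80,255,255)))
    m[:,:205]=0;m[:150]=0;ys,xs=np.nonzero(m);print(n,xs.min()-.5,ys.min()-.5,xs.max()+.5,ys.max()+.5, bbox(proj(n,solid(P["teat"])+[.4302,.0933,.1053])))
```

```text
[ 0.44513893 -0.11328346  0.20483834] [ 0.29696213  0.11212152 -0.65153099] 0.08548188082053972
side 270.5 241.5 300.5 274.5 [269.79845373 239.81327189 300.39322958 274.89936834]
top 234.5 248.5 260.5 275.5 [233.91625607 247.95895441 261.53389601 275.36911388]
```

View pics/t4.png

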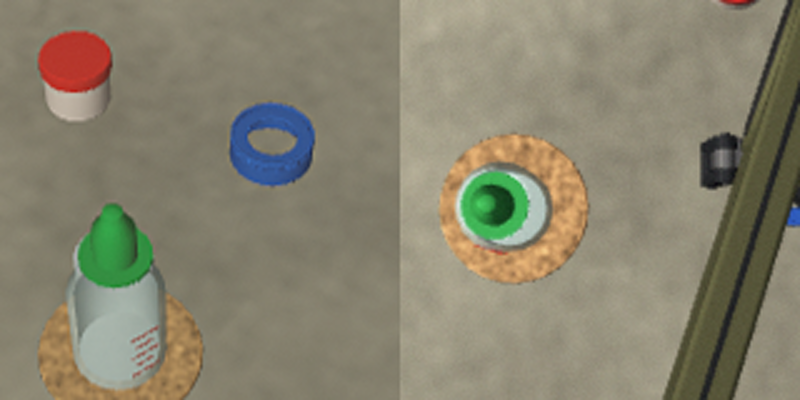

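The teat is seated upright, within 1 px of the prediction in both views. Next the ring.

move_arm --rows '[{"hand": -1,"dx": 0.018,"dy": 0,"dz": 0.15,"twist": 0},{"hand": -1,"dx": 0.018,"dy": 0,"dz": 0.35,"twist": 0},{"hand": -1,"dx": 0.018,"dy": 0,"dz": 0.55,"twist": 0},{"hand": -1,"dx": 0.018,"dy": 0,"dz": 0.75,"twist": 0},{"hand": -1,"dx": 0.018,"dy": 0,"dz": 0.95,"twist": 0},{"hand": -1,"dx": 0.018,"dy": 0,"dz": 1,"twist": 0},{"hand": -1,"dx": 0.018,"dy": 0,"dz": 1,"twist": 0},{"hand": -1,"dx": 0.018,"dy": 0,"dz": 1,"twist": 0}]'

```text
time: 17.68
tcp_pos: [0.4483, -0.114, 0.0859]
orientation: [1.0, 0.0, -0.0, -0.0]
wrist_force: [0.2, -0.8, 0.1]
grip_width: 0.0852
```

move_arm --rows '[{"hand": -1,"dx": 0,"dy": 0,"dz": 0.1,"twist": 0},{"hand": -1,"dx": 0,"dy": 0,"dz": 0.22,"twist": 0},{"hand": -1,"dx": 0,"dy": 0,"dz": 0.34,"twist": 0},{"hand": -1,"dx": 0,"dy": 0,"dz": 0.44,"twist": 0},{"hand": -1,"dx": 0,"dy": 0,"dz": 0.52,"twist": 0},{"hand": -1,"dx": 0,"dy": 0,"dz": 0.58,"twist": 0},{"hand": -1,"dx": 0,"dy": 0,"dz": 0.62,"twist": 0},{"hand": -1,"dx": 0,"dy": 0,"dz": 0.62,"twist": 0}]'

```text
time: 18.35
tcp_pos: [0.4484, -0.1144, 0.0113]
orientation: [1.0, -0.0, 0.0, 0.0]
wrist_force: [-0.8, -0.2, 0.9]
grip_width: 0.0853
```

move_arm --rows '[{"hand": -1,"dx": -0.005,"dy": 0,"dz": 0.04,"twist": 0},{"hand": -1,"dx": -0.005,"dy": 0,"dz": 0.08,"twist": 0},{"hand": -1,"dx": -0.005,"dy": 0,"dz": 0.08,"twist": 0},{"hand": -0.7,"dx": -0.005,"dy": 0,"dz": 0.08,"twist": 0},{"hand": -0.4,"dx": -0.005,"dy": 0,"dz": 0.08,"twist": 0},{"hand": 0,"dx": -0.005,"dy": 0,"dz": 0.08,"twist": 0},{"hand": 0,"dx": -0.005,"dy": 0,"dz": 0.08,"twist": 0},{"hand": 0,"dx": -0.005,"dy": 0,"dz": 0.08,"twist": 0}]' --force 25

```text
time: 19.02
tcp_pos: [0.4474, -0.1143, 0.0019]
orientation: [1.0, -0.0, 0.0, 0.0]
wrist_force: [-1.2, 0.1, 4.5]
grip_width: 0.0611
```

move_arm --rows '[{"hand": 0.3,"dx": 0,"dy": 0,"dz": 0,"twist": 0},{"hand": 0.3,"dx": 0,"dy": 0,"dz": 0,"twist": 0},{"hand": 0.3,"dx": 0,"dy": 0,"dz": 0,"twist": 0}]'

```text
time: 19.27
tcp_pos: [0.4475, -0.1143, 0.0019]
orientation: [1.0, -0.0, 0.0, 0.0]
wrist_force: [-1.2, 1.0, 4.7]
grip_width: 0.0616
```

move_arm --rows '[{"hand": 0.3,"dx": 0,"dy": 0,"dz": -0.05,"twist": 0},{"hand": 0.3,"dx": 0,"dy": 0,"dz": -0.15,"twist": 0},{"hand": 0.3,"dx": 0,"dy": 0,"dz": -0.28,"twist": 0},{"hand": 0.3,"dx": 0,"dy": 0,"dz": -0.42,"twist": 0},{"hand": 0.3,"dx": 0,"dy": 0,"dz": -0.58,"twist": 0},{"hand": 0.3,"dx": 0,"dy": 0,"dz": -0.74,"twist": 0},{"hand": 0.3,"dx": 0,"dy": 0,"dz": -0.88,"twist": 0},{"hand": 0.3,"dx": 0,"dy": 0,"dz": -1,"twist": 0}]'

```text
time: 19.93
tcp_pos: [0.4475, -0.1143, 0.123]
orientation: [1.0, -0.0, 0.001, 0.0]
wrist_force: [-0.1, -0.8, -0.5]
grip_width: 0.0609
```

move_arm --rows '[{"hand": 0.3,"dx": 0,"dy": 0,"dz": -0.12,"twist": 0},{"hand": 0.3,"dx": 0,"dy": 0,"dz": -0.26,"twist": 0},{"hand": 0.3,"dx": 0,"dy": 0,"dz": -0.4,"twist": 0},{"hand": 0.3,"dx": 0,"dy": -0.1,"dz": -0.52,"twist": 0},{"hand": 0.3,"dx": -0.02,"dy": -0.22,"dz": -0.6,"twist": 0},{"hand": 0.3,"dx": -0.03,"dy": -0.36,"dz": -0.6,"twist": 0},{"hand": 0.3,"dx": -0.05,"dy": -0.5,"dz": -0.6,"twist": 0},{"hand": 0.3,"dx": -0.07,"dy": -0.65,"dz": -0.6,"twist": 0}]'

```text
time: 20.6
tcp_pos: [0.4388, -0.0358, 0.194]
orientation: [1.0, -0.001, 0.0, 0.0]
wrist_force: [0.0, 0.5, -0.0]
grip_width: 0.0612
```

move_arm --rows '[{"hand": 0.3,"dx": -0.02,"dy": -0.16,"dz": 0,"twist": 0},{"hand": 0.3,"dx": -0.03,"dy": -0.32,"dz": 0,"twist": 0},{"hand": 0.3,"dx": -0.04,"dy": -0.48,"dz": 0,"twist": 0},{"hand": 0.3,"dx": -0.05,"dy": -0.64,"dz": 0,"twist": 0},{"hand": 0.3,"dx": -0.06,"dy": -0.8,"dz": 0,"twist": 0},{"hand": 0.3,"dx": -0.07,"dy": -0.95,"dz": 0,"twist": 0},{"hand": 0.3,"dx": -0.07,"dy": -1,"dz": 0,"twist": 0},{"hand": 0.3,"dx": -0.07,"dy": -1,"dz": 0,"twist": 0}]'

```text
time: 21.27
tcp_pos: [0.4304, 0.0847, 0.1936]
orientation: [1.0, 0.001, 0.0, -0.0]
wrist_force: [-0.8, -0.7, -0.6]
grip_width: 0.0611
```

move_arm --rows '[{"hand": 0.3,"dx": 0,"dy": -0.04,"dz": 0,"twist": 0},{"hand": 0.3,"dx": 0,"dy": -0.08,"dz": 0,"twist": 0},{"hand": 0.3,"dx": 0,"dy": -0.08,"dz": 0,"twist": 0},{"hand": 0.3,"dx": 0,"dy": -0.08,"dz": 0,"twist": 0},{"hand": 0.3,"dx": 0,"dy": -0.08,"dz": 0,"twist": 0}]'

```text
time: 21.68
tcp_pos: [0.4307, 0.0928, 0.1935]
orientation: [1.0, -0.0, -0.0, 0.0]
wrist_force: [-0.4, 0.4, 0.1]
grip_width: 0.0608
```

Run:
```python
from h import *
im=get_image("side")[...,::-1].copy()
s=manip.read_state();p=s["tcp_pos"];print(p,s["wrist_force"],s["grip_width"])
h=cv2.cvtColor(im,cv2.COLOR_BGR2HSV);m=cv2.inRange(h,np.array((105,140,40)),np.array((130,255,255)));m[:170]=0
ys,xs=np.nonzero(m);print("obs",xs.min()-.5,ys.min()-.5,xs.max()+.5,ys.max()+.5,"pred",bbox(proj("side",solid(P["ring"])+[.4302,.0933,p[2]-.002])))
cv2.imwrite("pics/r1.png",cv2.resize(im[170:330,220:350],None,fx=3.7,fy=3.7,interpolation=cv2.INTER_CUBIC))
```

```text
[0.43064271 0.09284591 0.1934702 ] [-0.19675109  0.14877305  0.35571949] 0.06093346418393334
obs 261.5 197.5 306.5 244.5 pred [257.66686069 197.4318669  306.10859111 245.66333739]
```

View pics/r1.png

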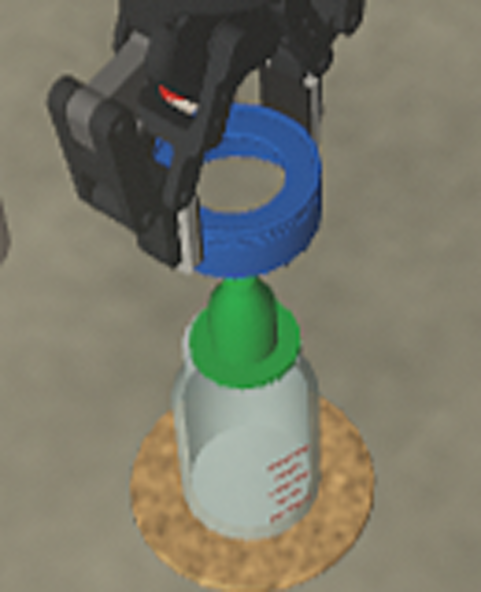

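The ring is level and its right edge (306.5) matches the predicted 306.1. The left edge is hidden by the finger. Lowering.

move_arm --rows '[{"hand": 0.3,"dx": 0,"dy": 0.0,"dz": 0.1,"twist": 0},{"hand": 0.3,"dx": 0,"dy": 0,"dz": 0.2,"twist": 0},{"hand": 0.3,"dx": 0,"dy": 0,"dz": 0.3,"twist": 0},{"hand": 0.3,"dx": 0,"dy": 0,"dz": 0.4,"twist": 0},{"hand": 0.3,"dx": 0,"dy": 0,"dz": 0.48,"twist": 0},{"hand": 0.3,"dx": 0,"dy": 0,"dz": 0.54,"twist": 0},{"hand": 0.3,"dx": 0,"dy": 0,"dz": 0.58,"twist": 0},{"hand": 0.3,"dx": 0,"dy": 0,"dz": 0.58,"twist": 0}]'

```text
time: 22.4
tcp_pos: [0.43, 0.093, 0.1231]
orientation: [1.0, -0.0, -0.001, 0.0]
wrist_force: [-0.3, -0.1, -0.8]
grip_width: 0.0611
```

move_arm --rows '[{"hand": 0.3,"dx": 0,"dy": 0,"dz": 0.03,"twist": 0},{"hand": 0.3,"dx": 0,"dy": 0,"dz": 0.06,"twist": 0},{"hand": 0.3,"dx": 0,"dy": 0,"dz": 0.09,"twist": 0},{"hand": 0.3,"dx": 0,"dy": 0,"dz": 0.12,"twist": 0},{"hand": 0.3,"dx": 0,"dy": 0,"dz": 0.15,"twist": 0},{"hand": 0.3,"dx": 0,"dy": 0,"dz": 0.17,"twist": 0},{"hand": 0.3,"dx": 0,"dy": 0,"dz": 0.18,"twist": 0},{"hand": 0.3,"dx": 0,"dy": 0,"dz": 0.18,"twist": 0}]'

```text
time: 23.07
tcp_pos: [0.4304, 0.0933, 0.102]
orientation: [1.0, -0.0, -0.0, 0.0]
wrist_force: [0.0, -0.4, -1.0]
grip_width: 0.0611
```

move_arm --rows '[{"hand": 0.3,"dx": 0,"dy": 0,"dz": 0.01,"twist": 0},{"hand": 0.3,"dx": 0,"dy": 0,"dz": 0.018,"twist": 0},{"hand": 0.3,"dx": 0,"dy": 0,"dz": 0.018,"twist": 0}]'

```text
time: 23.32
tcp_pos: [0.4306, 0.0933, 0.1001]
orientation: [1.0, -0.0, -0.0, -0.0]
wrist_force: [0.2, -0.5, -1.1]
grip_width: 0.0614
```

move_arm --rows '[{"hand": -0.4,"dx": 0,"dy": 0,"dz": 0,"twist": 0},{"hand": -0.5,"dx": 0,"dy": 0,"dz": 0,"twist": 0},{"hand": -0.6,"dx": 0,"dy": 0,"dz": 0,"twist": 0},{"hand": -0.8,"dx": 0,"dy": 0,"dz": 0,"twist": 0},{"hand": -1,"dx": 0,"dy": 0,"dz": 0,"twist": 0},{"hand": -1,"dx": 0,"dy": 0,"dz": 0,"twist": 0},{"hand": -1,"dx": 0,"dy": 0,"dz": 0,"twist": 0}]'

```text
time: 23.9
tcp_pos: [0.4306, 0.0933, 0.1002]
orientation: [1.0, -0.0, 0.0, -0.0]
wrist_force: [0.4, 0.4, -0.5]
grip_width: 0.0855
```

move_arm --rows '[{"hand": -1,"dx": 0,"dy": 0,"dz": -0.1,"twist": 0},{"hand": -1,"dx": 0,"dy": 0,"dz": -0.2,"twist": 0},{"hand": -1,"dx": 0,"dy": 0,"dz": -0.35,"twist": 0},{"hand": -1,"dx": 0,"dy": 0,"dz": -0.5,"twist": 0},{"hand": -1,"dx": 0,"dy": 0,"dz": -0.65,"twist": 0},{"hand": -1,"dx": 0,"dy": 0,"dz": -0.8,"twist": 0},{"hand": -1,"dx": 0,"dy": 0,"dz": -0.85,"twist": 0},{"hand": -1,"dx": 0,"dy": 0,"dz": -0.85,"twist": 0}]'

```text
time: 24.57
tcp_pos: [0.4319, 0.0935, 0.2036]
orientation: [1.0, -0.0, 0.002, -0.0]
wrist_force: [0.1, 0.5, -0.3]
grip_width: 0.0856
```

move_arm --rows '[{"hand": -1,"dx": 0.18,"dy": 0.02,"dz": 0,"twist": 0},{"hand": -1,"dx": 0.36,"dy": 0.04,"dz": 0,"twist": 0},{"hand": -1,"dx": 0.54,"dy": 0.06,"dz": 0,"twist": 0},{"hand": -1,"dx": 0.7,"dy": 0.08,"dz": 0,"twist": 0},{"hand": -1,"dx": 0.85,"dy": 0.1,"dz": 0,"twist": 0}]'

```text
time: 24.98
tcp_pos: [0.5329, 0.0811, 0.2004]
orientation: [1.0, -0.0, -0.001, 0.0]
wrist_force: [-0.7, 0.8, 0.2]
grip_width: 0.0852
```

move_arm --rows '[{"hand": -1,"dx": 0.18,"dy": 0.02,"dz": 0,"twist": 0},{"hand": -1,"dx": 0.36,"dy": 0.04,"dz": 0,"twist": 0},{"hand": -1,"dx": 0.54,"dy": 0.06,"dz": 0,"twist": 0},{"hand": -1,"dx": 0.7,"dy": 0.08,"dz": 0,"twist": 0},{"hand": -1,"dx": 0.85,"dy": 0.1,"dz": 0,"twist": 0},{"hand": -1,"dx": 0.85,"dy": 0.1,"dz": 0,"twist": 0},{"hand": -1,"dx": 0.85,"dy": 0.1,"dz": 0,"twist": 0},{"hand": -1,"dx": 0.85,"dy": 0.1,"dz": 0,"twist": 0}]'

```text
time: 25.65
tcp_pos: [0.633, 0.0693, 0.2005]
orientation: [1.0, -0.0, -0.002, -0.0]
wrist_force: [-0.1, 0.8, 0.0]
grip_width: 0.085
```

Run:
```python
from h import *
S=get_image("side")[...,::-1].copy();T=get_image("top")[...,::-1].copy()
s=manip.read_state();p=s["tcp_pos"];print(p,s["wrist_force"],s["grip_width"])
for n,im in(("side",S),("top",T)):
    h=cv2.cvtColor(im,cv2.COLOR_BGR2HSV);m=cv2.inRange(h,np.array((105,140,40)),np.array((130,255,255)));m[:190]=0;m[:,400:]=0
    ys,xs=np.nonzero(m);print(n,xs.min()-.5,ys.min()-.5,xs.max()+.5,ys.max()+.5,"pred",bbox(proj(n,solid(P["ring"])+[.4302,.0933,.0973])))
cv2.imwrite("pics/r2.png",cv2.resize(np.hstack([S[180:340,180:340],T[170:330,180:340]]),None,fx=2.5,fy=2.5,interpolation=cv2.INTER_CUBIC))
```

```text
[0.63304786 0.06938686 0.2014499 ] [-0.54009949 -0.16284143  1.01745698] 0.08554062689712703
side 264.5 242.5 306.5 284.5 pred [263.30828864 241.09740554 306.52324352 285.43127747]Traceback (most recent call last):
  File "<stdin>", line 6, in <module>
    return umr_minimum(a, axis, None, out, keepdims, initial, where)
ValueError: zero-size array to reduction operation minimum which has no identity
```

Side edges match the seated, level ring within about 1 px; the arm hides it from above. Now the cap.

move_arm --rows '[{"hand": -1,"dx": 0.016,"dy": 0,"dz": 0.15,"twist": 0},{"hand": -1,"dx": 0.016,"dy": 0,"dz": 0.35,"twist": 0},{"hand": -1,"dx": 0.016,"dy": 0,"dz": 0.55,"twist": 0},{"hand": -1,"dx": 0.016,"dy": 0,"dz": 0.75,"twist": 0},{"hand": -1,"dx": 0.016,"dy": 0,"dz": 0.95,"twist": 0},{"hand": -1,"dx": 0.016,"dy": 0,"dz": 1,"twist": 0},{"hand": -1,"dx": 0.016,"dy": 0,"dz": 1,"twist": 0},{"hand": -1,"dx": 0.016,"dy": 0,"dz": 1,"twist": 0}]'

```text
time: 26.42
tcp_pos: [0.6364, 0.0694, 0.0828]
orientation: [1.0, -0.0, 0.0, -0.0]
wrist_force: [1.0, 0.1, -0.3]
grip_width: 0.0855
```

Run:
```python
from h import *
S=get_image("side")[...,::-1].copy();T=get_image("top")[...,::-1].copy()
s=manip.read_state();p=s["tcp_pos"];print(p,s["wrist_force"],s["grip_width"])
cv2.imwrite("pics/c1.png",cv2.resize(np.hstack([S[170:330,160:320],T[90:250,190:350]]),None,fx=2.5,fy=2.5,interpolation=cv2.INTER_CUBIC))
```

```text
[0.63777685 0.06939232 0.08406293] [ 0.67759864 -0.24869638  0.74986382] 0.08505740685645692
```

View pics/c1.png

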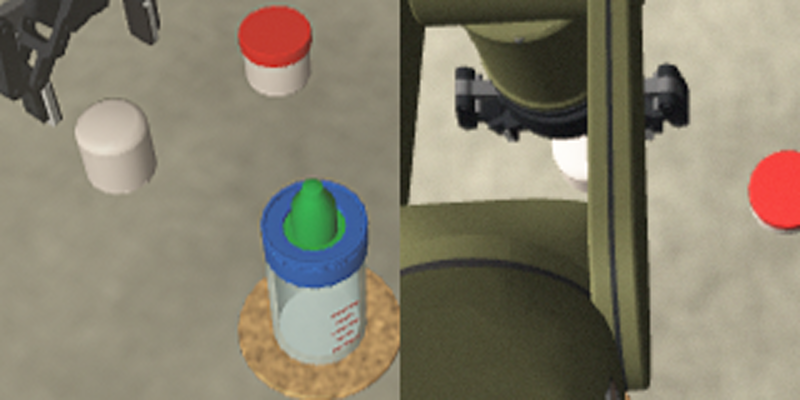

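The ring sits level at crop (315,235). The gripper straddles the cap's line, clear of the red-lidded pot. Lowering and gripping.

move_arm --rows '[{"hand": -1,"dx": -0.015,"dy": 0,"dz": 0.1,"twist": 0},{"hand": -1,"dx": -0.015,"dy": 0,"dz": 0.22,"twist": 0},{"hand": -1,"dx": -0.015,"dy": 0,"dz": 0.34,"twist": 0},{"hand": -1,"dx": -0.015,"dy": 0,"dz": 0.46,"twist": 0},{"hand": -1,"dx": -0.015,"dy": 0,"dz": 0.54,"twist": 0},{"hand": -1,"dx": -0.015,"dy": 0,"dz": 0.585,"twist": 0},{"hand": -1,"dx": -0.015,"dy": 0,"dz": 0.585,"twist": 0},{"hand": -1,"dx": -0.015,"dy": 0,"dz": 0.585,"twist": 0}]'

```text
time: 27.18
tcp_pos: [0.6353, 0.0693, 0.0126]
orientation: [1.0, -0.0, 0.0, -0.0]
wrist_force: [0.5, 0.4, 0.2]
grip_width: 0.0856
```

move_arm --rows '[{"hand": -0.7,"dx": 0,"dy": 0,"dz": 0,"twist": 0},{"hand": -0.4,"dx": 0,"dy": 0,"dz": 0,"twist": 0},{"hand": -0.1,"dx": 0,"dy": 0,"dz": 0,"twist": 0},{"hand": 0.2,"dx": 0,"dy": 0,"dz": 0,"twist": 0},{"hand": 0.5,"dx": 0,"dy": 0,"dz": 0,"twist": 0},{"hand": 0.5,"dx": 0,"dy": 0,"dz": 0,"twist": 0},{"hand": 0.5,"dx": 0,"dy": 0,"dz": 0,"twist": 0},{"hand": 0.5,"dx": 0,"dy": 0,"dz": 0,"twist": 0}]' --force 25

```text
time: 27.85
tcp_pos: [0.6354, 0.0692, 0.013]
orientation: [1.0, -0.0, 0.001, -0.0]
wrist_force: [-1.6, -0.1, 5.4]
grip_width: 0.0512
```

move_arm --rows '[{"hand": 0.5,"dx": 0,"dy": 0,"dz": -0.05,"twist": 0},{"hand": 0.5,"dx": 0,"dy": 0,"dz": -0.15,"twist": 0},{"hand": 0.5,"dx": 0,"dy": 0,"dz": -0.28,"twist": 0},{"hand": 0.5,"dx": 0,"dy": 0,"dz": -0.42,"twist": 0},{"hand": 0.5,"dx": 0,"dy": 0,"dz": -0.58,"twist": 0},{"hand": 0.5,"dx": 0,"dy": 0,"dz": -0.74,"twist": 0},{"hand": 0.5,"dx": 0,"dy": 0,"dz": -0.88,"twist": 0},{"hand": 0.5,"dx": 0,"dy": 0,"dz": -1,"twist": 0}]'

```text
time: 28.52
tcp_pos: [0.6351, 0.0693, 0.1343]
orientation: [1.0, -0.0, 0.001, -0.0]
wrist_force: [-0.7, 0.2, -0.5]
grip_width: 0.0514
```

move_arm --rows '[{"hand": 0.5,"dx": 0,"dy": 0,"dz": -0.12,"twist": 0},{"hand": 0.5,"dx": 0,"dy": 0,"dz": -0.26,"twist": 0},{"hand": 0.5,"dx": -0.08,"dy": -0.01,"dz": -0.4,"twist": 0},{"hand": 0.5,"dx": -0.18,"dy": -0.02,"dz": -0.5,"twist": 0},{"hand": 0.5,"dx": -0.3,"dy": -0.04,"dz": -0.54,"twist": 0},{"hand": 0.5,"dx": -0.44,"dy": -0.06,"dz": -0.54,"twist": 0},{"hand": 0.5,"dx": -0.58,"dy": -0.08,"dz": -0.54,"twist": 0},{"hand": 0.5,"dx": -0.72,"dy": -0.1,"dz": -0.54,"twist": 0}]'

```text
time: 29.18
tcp_pos: [0.5465, 0.0814, 0.1969]
orientation: [1.0, -0.0, -0.0, -0.0]
wrist_force: [-0.3, -0.3, -0.8]
grip_width: 0.0513
```

move_arm --rows '[{"hand": 0.5,"dx": -0.14,"dy": -0.01,"dz": 0,"twist": 0},{"hand": 0.5,"dx": -0.28,"dy": -0.02,"dz": 0,"twist": 0},{"hand": 0.5,"dx": -0.42,"dy": -0.04,"dz": 0,"twist": 0},{"hand": 0.5,"dx": -0.56,"dy": -0.06,"dz": 0,"twist": 0},{"hand": 0.5,"dx": -0.7,"dy": -0.08,"dz": 0,"twist": 0},{"hand": 0.5,"dx": -0.84,"dy": -0.1,"dz": 0,"twist": 0},{"hand": 0.5,"dx": -0.92,"dy": -0.1,"dz": 0,"twist": 0},{"hand": 0.5,"dx": -0.97,"dy": -0.1,"dz": 0,"twist": 0}]'

```text
time: 29.85
tcp_pos: [0.4297, 0.0933, 0.1967]
orientation: [1.0, 0.0, -0.001, 0.0]
wrist_force: [-0.3, -0.4, -0.0]
grip_width: 0.0513
```

move_arm --rows '[{"hand": 0.5,"dx": -0.02,"dy": 0,"dz": 0,"twist": 0},{"hand": 0.5,"dx": -0.02,"dy": 0,"dz": 0,"twist": 0},{"hand": 0.5,"dx": -0.02,"dy": 0,"dz": 0,"twist": 0},{"hand": 0.5,"dx": -0.02,"dy": 0,"dz": 0,"twist": 0},{"hand": 0.5,"dx": -0.02,"dy": 0,"dz": 0,"twist": 0}]'

```text
time: 30.27
tcp_pos: [0.4304, 0.0932, 0.1967]
orientation: [1.0, -0.0, 0.0, -0.0]
wrist_force: [0.1, 0.1, -0.5]
grip_width: 0.0513
```

Run:
```python
from h import *
im=get_image("side")[...,::-1].copy()
s=manip.read_state();p=s["tcp_pos"];print(p,s["wrist_force"],s["grip_width"])
q=(bbox(proj("side",solid([(52,0),(52,2)])+[.4302,.0933,p[2]-.013])));print(q,(q-[220,160,220,160])*3.7)
cv2.imwrite("pics/c2.png",cv2.resize(im[160:320,220:350],None,fx=3.7,fy=3.7,interpolation=cv2.INTER_CUBIC))
```

```text
[0.43023116 0.09325011 0.19666629] [-0.20730759 -0.23386937  0.03134752] 0.05116378693757849
[263.72086664 215.72986143 302.10541739 246.03299041] [161.76720658 206.20048728 303.79004434 318.32206452]
```

View pics/c2.png

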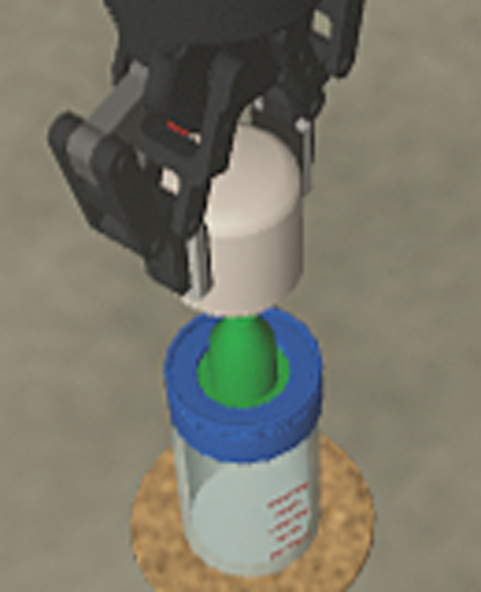

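The cap foot's right edge (303) and bottom (316) agree with the predicted 304 and 318 crop pixels. Lowering.

move_arm --rows '[{"hand": 0.5,"dx": 0,"dy": 0,"dz": 0.08,"twist": 0},{"hand": 0.5,"dx": 0,"dy": 0,"dz": 0.16,"twist": 0},{"hand": 0.5,"dx": 0,"dy": 0,"dz": 0.24,"twist": 0},{"hand": 0.5,"dx": 0,"dy": 0,"dz": 0.32,"twist": 0},{"hand": 0.5,"dx": 0,"dy": 0,"dz": 0.4,"twist": 0},{"hand": 0.5,"dx": 0,"dy": 0,"dz": 0.45,"twist": 0},{"hand": 0.5,"dx": 0,"dy": 0,"dz": 0.48,"twist": 0},{"hand": 0.5,"dx": 0,"dy": 0,"dz": 0.48,"twist": 0}]'

```text
time: 30.98
tcp_pos: [0.4292, 0.0932, 0.1384]
orientation: [1.0, -0.0, -0.001, 0.0]
wrist_force: [-0.6, -0.0, -0.6]
grip_width: 0.0511
```

move_arm --rows '[{"hand": 0.5,"dx": 0,"dy": 0,"dz": 0.01,"twist": 0},{"hand": 0.5,"dx": 0,"dy": 0,"dz": 0.02,"twist": 0},{"hand": 0.5,"dx": 0,"dy": 0,"dz": 0.03,"twist": 0},{"hand": 0.5,"dx": 0,"dy": 0,"dz": 0.04,"twist": 0},{"hand": 0.5,"dx": 0,"dy": 0,"dz": 0.048,"twist": 0},{"hand": 0.5,"dx": 0,"dy": 0,"dz": 0.048,"twist": 0},{"hand": 0.5,"dx": 0,"dy": 0,"dz": 0.048,"twist": 0}]'

```text
time: 31.57
tcp_pos: [0.4295, 0.0933, 0.1334]
orientation: [1.0, -0.0, 0.0, 0.0]
wrist_force: [-0.3, -0.0, 0.9]
grip_width: 0.0513
```

Height is 1 mm above seated, inside the lip, with no side load. Releasing and retreating.

move_arm --rows '[{"hand": 0,"dx": 0,"dy": 0,"dz": 0,"twist": 0},{"hand": -0.3,"dx": 0,"dy": 0,"dz": 0,"twist": 0},{"hand": -0.6,"dx": 0,"dy": 0,"dz": 0,"twist": 0},{"hand": -0.8,"dx": 0,"dy": 0,"dz": 0,"twist": 0},{"hand": -1,"dx": 0,"dy": 0,"dz": 0,"twist": 0},{"hand": -1,"dx": 0,"dy": 0,"dz": 0,"twist": 0},{"hand": -1,"dx": 0,"dy": 0,"dz": 0,"twist": 0}]'

```text
time: 32.15
tcp_pos: [0.4295, 0.0933, 0.1334]
orientation: [1.0, -0.0, -0.0, 0.0]
wrist_force: [0.4, -0.5, 0.2]
grip_width: 0.0854
```

move_arm --rows '[{"hand": -1,"dx": 0,"dy": 0,"dz": -0.1,"twist": 0},{"hand": -1,"dx": 0,"dy": 0,"dz": -0.2,"twist": 0},{"hand": -1,"dx": 0,"dy": 0,"dz": -0.35,"twist": 0},{"hand": -1,"dx": 0,"dy": 0,"dz": -0.5,"twist": 0},{"hand": -1,"dx": 0,"dy": 0,"dz": -0.65,"twist": 0},{"hand": -1,"dx": 0,"dy": 0,"dz": -0.75,"twist": 0},{"hand": -1,"dx": 0,"dy": 0,"dz": -0.75,"twist": 0}]'

```text
time: 32.73
tcp_pos: [0.4314, 0.0936, 0.2259]
orientation: [1.0, -0.0, 0.003, -0.0]
wrist_force: [0.1, -0.3, -0.4]
grip_width: 0.0855
```

move_arm --rows '[{"hand": -1,"dx": 0,"dy": 0.2,"dz": 0,"twist": 0},{"hand": -1,"dx": 0,"dy": 0.4,"dz": 0,"twist": 0},{"hand": -1,"dx": 0,"dy": 0.6,"dz": 0,"twist": 0},{"hand": -1,"dx": 0,"dy": 0.8,"dz": 0,"twist": 0},{"hand": -1,"dx": 0,"dy": 1,"dz": 0,"twist": 0}]'

```text
time: 33.15
tcp_pos: [0.4288, -0.0276, 0.2224]
orientation: [1.0, 0.0, -0.001, -0.0]
wrist_force: [0.1, 0.5, 0.3]
grip_width: 0.0853
```

move_arm --rows '[{"hand": -1,"dx": 0,"dy": 0.2,"dz": 0,"twist": 0},{"hand": -1,"dx": 0,"dy": 0.4,"dz": 0,"twist": 0},{"hand": -1,"dx": 0,"dy": 0.6,"dz": 0,"twist": 0},{"hand": -1,"dx": 0,"dy": 0.8,"dz": 0,"twist": 0},{"hand": -1,"dx": 0,"dy": 0.9,"dz": 0,"twist": 0},{"hand": -1,"dx": 0,"dy": 0.9,"dz": 0,"twist": 0},{"hand": -1,"dx": 0,"dy": 0.9,"dz": 0,"twist": 0}]'

```text
time: 33.73
tcp_pos: [0.429, -0.1345, 0.2227]
orientation: [1.0, -0.001, -0.001, -0.001]
wrist_force: [0.3, -0.4, -0.2]
grip_width: 0.0853
```

Run:
```python
from h import *
S=get_image("side")[...,::-1].copy();T=get_image("top")[...,::-1].copy()
s=manip.read_state();print(s["tcp_pos"],s["time"])
for n,im,o in(("side",S,(220,180)),("top",T,(190,180))):
    for k,z in(("cap",.1193),("ring",.0973)):
        q=bbox(proj(n,solid(P[k])+[.4302,.0933,z]));print(n,k,((q-np.r_[o,o])*2.6).round())
cv2.imwrite("pics/f.png",cv2.resize(np.hstack([S[180:340,220:370],T[180:340,190:340]]),None,fx=2.6,fy=2.6,interpolation=cv2.INTER_CUBIC))
```

```text
[ 0.42901676 -0.13360273  0.22293483] 33.8333
side cap [117. 120. 215. 244.]
side ring [113. 159. 225. 274.]
top cap [ 97. 166. 190. 253.]
top ring [ 98. 162. 202. 262.]
```

View pics/f.png

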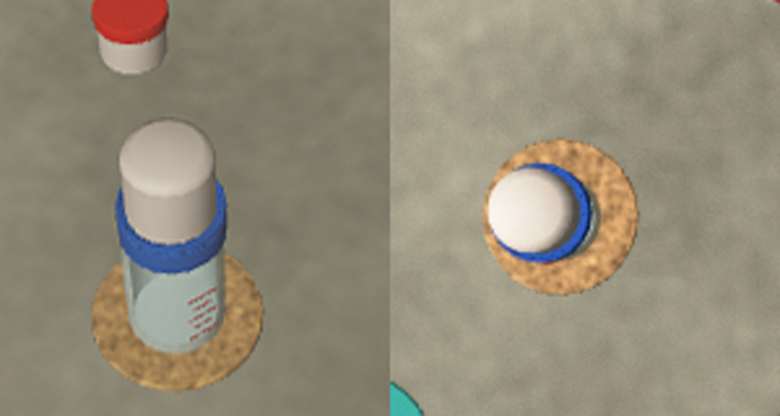

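The cap spans x 119–216 and y 118–243 in the side crop, and x 487–577 in the top crop. That matches the seated prediction, and the whole stack is upright. Handing in.

```bash
python3 -c "from workcell import manip; print(manip.finish_job())"
```

```text
the job is handed in; nothing more can be done
None
```

The feeding bottle is put together on the cork mat: bottle, large green teat, blue ring and white cap, placed in that order, then handed in at about 34 s. The hand-in gave no verdict.

- **Bottle:** after release it measured about 1 mm from the mat's centre, at the mat's height and upright.
- **Teat:** it matched its seated position within about 2 px in both cameras.
- **Ring:** it matched its seated, level position within about 1.5 px in the side view. The arm hid it from above straight after placing, but the last top view shows it in place.
- **Cap:** in the final pictures it matched its seated position within about 1 px in the side view and about 1–2 px in the top view. The arm was clear of everything by then.
- **Bystanders:** the arm never came near the red-lidded pot, the steel cup or the amber teat. I didn't measure them again at the end; only the pot shows in the last picture, still standing.

No check failed or disagreed. The fingers read about 1–2 mm narrower than the true sizes throughout, which I put down to the sensor.

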